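Load contact plates into the spring magazine

TASK

Load the two loose contact plates (the small 64 mm dishes lying on the bench), lid up, into the spring magazine on top of the plates already in it: press each one down against the spring just in front of the retaining lip, slide it right back under the lip against the rear guides, and let go so that the lip holds it down. Keep the plates level, and leave the big dishes, glassware and spatula where they are.

Things in the scene. Friction and masses are not known exactly. Their poses are not given: they have to be found in the camera images.
- plate_a_mid (a point): One of the two loose contact plates, a flat closed round dish with clear lid and tan agar, 64 mm in diameter, 16 mm high, about 35 g, lying lid up on the bench. Point: its centre, 8 mm above its underside; z up through the lid.
- plate_b_mid (a point): The other loose contact plate, identical; point at its centre.
- plate_c_mid (a point): Identical plate already in the magazine, the top one at the start: its lid is pressed up against the underside of the lip. Point at its centre.
- plate_d_mid (a point): Identical plate already in the magazine, under plate_c, resting on the follower. Point at its centre.
- magazine: Spring magazine bolted to the bench: grey base 130 x 116 x 12 mm, four upright steel guide strips round a vertical stack of plates, a coil spring under it; open at both sides (+y, -y) and in front. Origin: centre of the base's underside, on the stack's axis; z up; -x is the front (loading side), +x the rear. The strips stay within 31 mm of the x axis, so fingers fit on a plate's +y and -y sides.
- lip (a point): Retaining lip: steel plate over the rear of the stack, 54 mm wide in y, 5 mm thick; its flat underside, 140 mm above the bench, runs from 17 to 38 mm behind the axis, with a slightly turned-up nose reaching forward to 11 mm behind the axis. Point: middle of the flat underside's front edge; axes as the magazine's.
- guides (a point): Point on the stack's axis at the top of the two front guide strips, 114 mm above the bench, below the underside of a top plate (124 mm), so that a plate slides in over them. The two rear strips reach up to the lip; all stand 1.5 mm off a centred plate, 35 degrees either side of +x and -x, and centre it as it slides back.
- mag_axis (a point): Point on the stack's axis at the height of the lip's flat underside, 140 mm above the bench; axes as the magazine's.
- entry (a point): Point 25 mm in front of mag_axis (towards the magazine's -x), same height: a plate with its centre here clears the lip. Here it is pressed down on the stack until its top is 2 to 5 mm below the lip's underside, then slid 25 mm towards +x onto the axis; on release the spring lifts it against the lip. Axes as the magazine's.
- follower (a joint): Height of the sprung round aluminium follower under the stack: 0 m at the start with two plates in, growing as it is pressed down; each further plate under the lip presses it 0.016 m further, stop at 0.058 m. It pushes up with about 6 N at 0, 12 N at 0.032 m (200 N/m).
- petri_big: A larger closed dish, 90 mm in diameter, 16 mm high, with the same agar; not part of the job. Origin: centre of its underside.
- petri_stack: Three such 90 mm dishes stacked, 48 mm high in all; not part of the job. Origin: centre of the underside.
- flask: Conical glass flask, 84 mm base, 152 mm high; not part of the job. Origin: centre of its underside.
- beaker: Glass beaker, 60 mm in diameter, 75 mm high; not part of the job. Origin: centre of its underside.
- media_bottle: Brown glass bottle, 72 mm in diameter, 150 mm high; not part of the job. Origin: centre of its underside.
- spatula: Slim steel laboratory spatula, 182 mm long, 6 mm thick, lying on the bench; not part of the job. Origin on its underside, near the middle.

How it is judged:
By the outcome, as a careful person would: the job done as asked, in the order asked, and still so for the second after the job is handed in, with the robot touching nothing.
It also fails if it takes over 51 s, if anything falls off the work surface, if the arm or the gripper's body presses on something with over 40 N, if the wrist force passes 120 N, or if a joint passes its speed limit or range.

ROBOT

A 6-joint arm with a two-finger parallel gripper is mounted at the origin on the work surface. World frame = base frame: x ahead of the robot, y to its left, z up, the work surface at z = 0. Lengths are in m, angles in degrees, forces in N, time in s.
With the tool pointing down it reaches from about 0.3 to 0.95 m from the base axis. Payload 3.1 kg.
Tool frame: the origin (TCP) lies at the very end of the fingers, on their centre line; the grasp point (between the pads) lies 19 mm behind it; z points along the fingers, y is the line along which they close (so a half turn about z gives the same grasp; the last joint's range is limited). The gripper opens to 85 mm and grips with 20 to 120 N. Pads are 22 mm wide; open, the fingers measure 114 mm over their backs; the gripper's body (76 mm by 85 mm) begins 54 mm behind the grasp point. The pads swing forward as they close: fully open they stand 13 mm farther back than shut.
Start: joints at [-76.702, 17.653, 93.61, -0, 68.738, -3.994], TCP at [0.186, -0.597, 0.231] pointing down, gripper open.
Joint ranges: [-175.34, 175.34], [-45.06, 112.39], [2.9, 150.54], [-68.45, 248.45], [3.09, 151.38], [-168.51, 168.51]. Speed limits (degrees/s): [159.86, 159.86, 180, 180, 180, 180].

INTERFACE

Orientations are given as [roll, pitch, yaw] about the fixed x, y, z axes, in that order (R = Rz(yaw) Ry(pitch) Rx(roll)).
In Python, from cell import env, viewer, ticket gives the robot as it stands.
- The arm moves only by the tool apply_moves, never from a script. Its argument "increments" is a list of rows, each a list of 5 numbers: the shift along the tool's x, y, z in m, then the turn about the tool's z in degrees, then the opening, from -1 (shut) to 1 (fully open), so that 0 is half open. A call has 1 to 10 rows; each row shifts and turns the commanded pose from where the row before left it, along the tool's axes as they then stand; what a row does not reach is not made up. A row lasts 1/12 s, in which the tool goes at most 41.7 mm and 7.16 degrees, less where a joint would pass 70% of its speed; a pose out of reach is approached as far as the arm can. A call with a gripper value outside its range is refused whole. The fingers move at their own pace and stop on an object; the grip force is fixed at half the most. Time passes only in rows, so rows that do not move let the fingers close. It gives the time, the measured TCP pose, the force, the opening and the grip force at its end, in the units of the state.
- env.state(): the state, without advancing time (a new reading comes with each control period).
- viewer.snapshot(name): name is "side" or "top" or "wrist"; returns (picture, depth): 420x560x3 uint8, red, green, blue; 420x560 float32, m along the optical axis (not along the pixel's ray), 0 where there is no reading.
- viewer.camera_model(name): a dict with "mtx" (3x3 intrinsics, pixels), "D" ([k1, k2, p1, p2, k3] as OpenCV has them; the pictures are not rectified), "R" (3x3) and "t" (3): a world point X has camera coordinates R X + t; the wrist camera has in their place "tool_from_camera" (4x4, takes a point from camera to tool coordinates, whose origin is the TCP and whose axes are the flange's). Camera axes: x right, y down, z forward; pixel columns grow to the right and rows downward; lengths in m; the calibration is good to about 2 mm. A picture is of the moment at which its call begins: read the wrist's pose just before it. camera_model takes no time and is no camera call.
- ticket.sign_off(): hands the job in; it is judged then, once.
The state is a dict: "t": time; "q": joint angles; "qd": joint speeds; "tau": joint torques, N m; "tcp_pos": TCP position; "tool_rot": TCP orientation; "contact_force": force on the tool from outside, world axes, zero at the start; "torque": the same for the moment, N m; "finger_gap": opening from 0.0 (shut) to 1.0 (fully open); "gripper_force": force on a finger pad.
Only numpy, scipy, OpenCV 4.12 (cv2) and the standard library are available. Lean on these libraries where they do the work, as an engineer would, in place of code of your own. Each camera call takes 0.05 s, during which the arm holds its last target. There are 200 camera calls.

## Working session

There is one attempt and no reset: what is moved stays moved. The work goes in short steps, Python scripts to look and compute and a tool call to move; the robot and the scene stay as the last step left them, time stands still between calls to the robot, and variables do not carry over. Pictures are saved under pics/ and viewed, at most 10 in all, crops included, and the job is handed in when it is done.

Besides the shell and the picture viewer there is one more tool, called after ">>>" as a command line: name --pt "numbers of a row" for each row, then --argument value for the rest. apply_moves: Moves the arm, as the interface text tells. Its arguments: {"type":"object","properties":{"increments":{"type":"array"}},"required":["increments"]}

```bash
mkdir -p pics; ls; python3 - <<'E'
from cell import env, viewer
import cv2,numpy as np
s=env.state();print(s)
for n in("top","side"):
    p,d=viewer.snapshot(n);cv2.imwrite(f"pics/{n}0.png",cv2.resize(p[:,:,::-1],(800,600),interpolation=cv2.INTER_CUBIC));np.save(f"pics/{n}0_d.npy",d)
    print(viewer.camera_model(n))
print(viewer.camera_model("wrist"))
E
```

```text
pics
{'t': 0.0, 'q': array([-7.67020940e+01,  1.77049352e+01,  9.36927986e+01, -2.00386144e-04,
        6.87394313e+01, -3.99262046e+00]), 'qd': array([ 0.08562364, -0.00423418,  0.05673687, -0.06510513,  0.03294349,
        0.01124085]), 'tau': array([ 7.08172756e-04, -4.15246439e+01, -2.76659882e+01, -1.21778180e-04,
        1.00195315e-02,  9.92478505e-06]), 'tcp_pos': array([ 0.18554369, -0.59591893,  0.23001518]), 'tool_rot': array([-1.79863155e+02, -9.36439491e-03,  1.72905881e+01]), 'contact_force': array([-0.34076185, -0.31029578,  0.2259414 ]), 'torque': array([-0.00421626, -0.01594729, -0.06491705]), 'gripper_force': 0.0, 'finger_gap': 1.001880578083687}
{'mtx': array([[508.33412914,   0.        , 278.32324123],
       [  0.        , 508.33412914, 209.30733536],
       [  0.        ,   0.        ,   1.        ]]), 'D': array([0.01062258, 0.        , 0.        , 0.        , 0.        ]), 'R': array([[-0.0263191 , -0.99963364, -0.00631597],
       [-0.98893405,  0.02695914, -0.14588575],
       [ 0.14600258,  0.00240649, -0.98928128]]), 't': array([0.03027613, 0.61417201, 1.5
[... 342 characters left out ...]
    [ 0.48954616, -0.51338835, -0.70482406]]), 't': array([0.41014805, 0.35991498, 1.06696359])}
{'mtx': array([[323.25096551,   0.        , 279.93490071],
       [  0.        , 323.25096551, 209.65150166],
       [  0.        ,   0.        ,   1.        ]]), 'D': array([-0.06832716,  0.        ,  0.        ,  0.        ,  0.        ]), 'tool_from_camera': array([[ 3.57950455e-04, -9.55286630e-01, -2.95681124e-01,
         7.53839301e-02],
       [ 9.99999562e-01,  5.97550970e-04, -7.19972078e-04,
        -9.59805630e-04],
       [ 8.64464242e-04, -2.95680737e-01,  9.55286426e-01,
        -1.41475305e-01],
       [ 0.00000000e+00,  0.00000000e+00,  0.00000000e+00,
         1.00000000e+00]])}
```

View pics/top0.png

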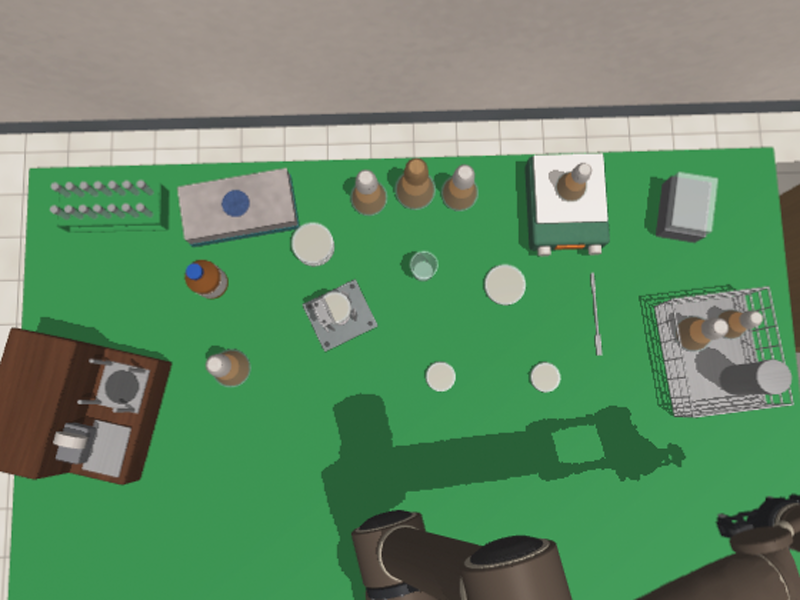

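View pics/side0.png

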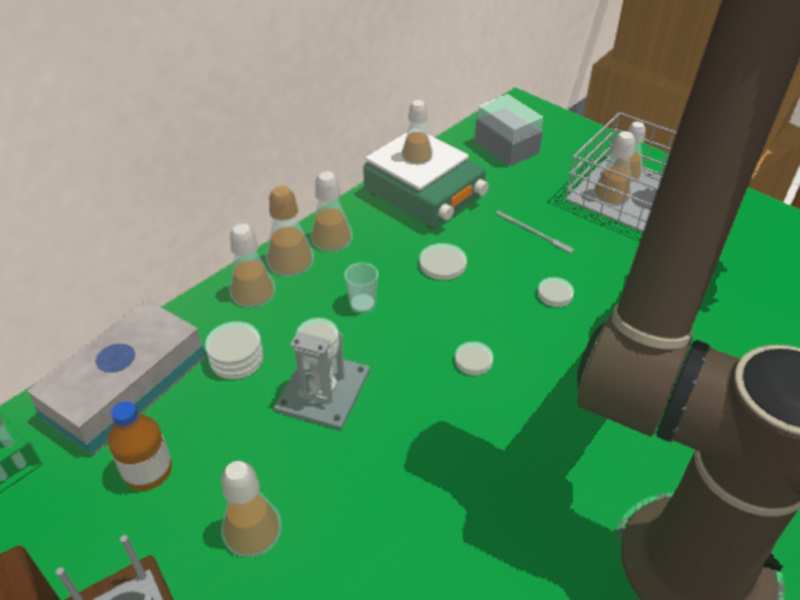

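The top view shows the loose plates at about (441,377) and (545,377), in 800x600 pixels. The magazine base corners are near (303,307), (353,282), (376,324) and (325,350), with the lip on the left. The side view shows the lip at (311,343) on the near-left side, so the front faces right/away.

```bash
cat > h.py <<'E'
import numpy as np,cv2
from cell import env,viewer
from scipy.spatial.transform import Rotation as Rn
def ray(n,uv,z,cam=None):
    m=viewer.camera_model(n)
    if n=="wrist":
        s=cam; T=m["tool_from_camera"]; A=Rn.from_euler("xyz",s["tool_rot"],degrees=True).as_matrix()
        Rw=A@T[:3,:3]; c=A@T[:3,3]+s["tcp_pos"]
    else: Rw=m["R"].T; c=-Rw@m["t"]
    u=cv2.undistortPoints(np.array(uv,float).reshape(-1,1,2),m["mtx"],m["D"]).reshape(-1,2)
    d=np.c_[u,np.ones(len(u))]@Rw.T
    return c+d*((z-c[2])/d[:,2])[:,None]
E
python3 - <<'E'
from h import *
k=.7
P=ray("top",np.array([(441,377),(545,377)])*k,.016);print(P)
C=ray("top",np.array([(303,307),(353,282),(376,324),(325,350)])*k,.012);print(C,C.mean(0))
P=ray("side",np.array([(474,357),(556,291)])*k,.016);print(P)
C=ray("side",np.array([(276,404),(310,350),(369,369),(342,425)])*k,.012);print(C,C.mean(0))
a=cv2.imread("pics/top0.png");b=cv2.imread("pics/side0.png")
f=lambda i,x,y:cv2.resize(i[y:y+120,x:x+120],(600,600),interpolation=cv2.INTER_CUBIC)
cv2.imwrite("pics/c0.png",cv2.resize(np.hstack([f(a,280,255),f(b,260,310)]),(800,400)))
E
```

```text
[[ 0.44619465 -0.07538072  0.016     ]
 [ 0.44030062 -0.29965826  0.016     ]]
[[0.60756402 0.22242113 0.012     ]
 [0.66033583 0.11146189 0.012     ]
 [0.56560859 0.06268101 0.012     ]
 [0.51161612 0.17512108 0.012     ]] [0.58628114 0.14292128 0.012     ]
[[ 0.44581937 -0.07002257  0.016     ]
 [ 0.43744294 -0.29533194  0.016     ]]
[[0.61632477 0.22024974 0.012     ]
 [0.66190372 0.10570121 0.012     ]
 [0.55876775 0.06698942 0.012     ]
 [0.50964923 0.1766249  0.012     ]] [0.58666137 0.14239132 0.012     ]
```

View pics/c0.png

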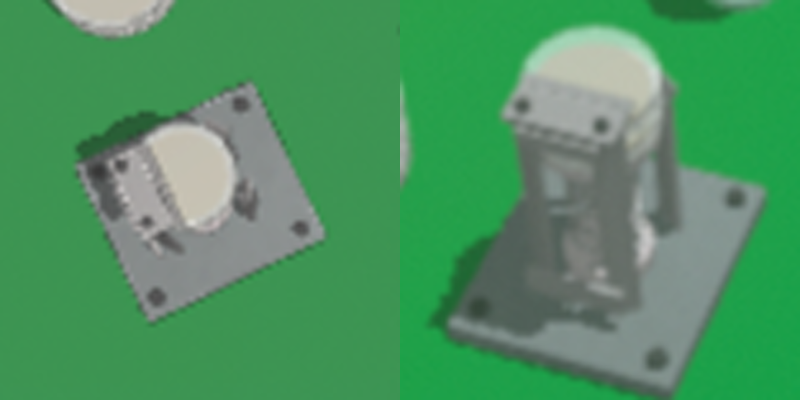

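The crop confirms that the lip is on the left (rear, towards world +y) and that magazine +x has a yaw of about 115°. I'm moving above plate b for a close look.

>>> apply_moves --pt "0.033 -0.021 0.004 0 1" --pt "0.033 -0.021 0.004 0 1" --pt "0.033 -0.021 0.004 0 1" --pt "0.033 -0.021 0.004 0 1" --pt "0.033 -0.021 0.004 0 1" --pt "0.033 -0.021 0.004 0 1" --pt "0.033 -0.021 0.004 0 1" --pt "0.033 -0.021 0.004 0 1" --pt "0.033 -0.021 0.004 0 1" --pt "0.033 -0.021 0.004 0 1"

```text
t: 0.93
tcp_pos: [0.439, -0.2963, 0.1908]
tool_rot: [-180.0, 0.0, 17.3]
contact_force: [0.6, -0.3, -0.1]
finger_gap: 1.003
gripper_force: 0.0
```

```bash
cat >> h.py <<'E'
def look(name):
    s=env.state();p,d=viewer.snapshot("wrist");print(s["t"],s["tcp_pos"].round(4),s["tool_rot"].round(2))
    cv2.imwrite(f"pics/{name}.png",p[:,:,::-1]);np.savez(f"pics/{name}.npz",d=d,tcp_pos=s["tcp_pos"],tool_rot=s["tool_rot"])
    return s,p,d
def plate(s,p,z=.016):
    h=cv2.cvtColor(p,cv2.COLOR_RGB2HSV);m=((h[...,1]<110)&(h[...,2]>90)).astype(np.uint8)
    m=cv2.morphologyEx(m,cv2.MORPH_OPEN,np.ones((5,5)))
    for c in cv2.findContours(m,cv2.RETR_EXTERNAL,cv2.CHAIN_APPROX_NONE)[0]:
        if cv2.contourArea(c)>1500:
            w=ray("wrist",c.reshape(-1,2),z,s)[:,:2];(x,y),r=cv2.minEnclosingCircle(w.astype(np.float32))
            print("blob",c.reshape(-1,2).mean(0).round(),"centre",round(x,4),round(y,4),"r",round(r,4),"fit",fit(w).round(4))
def fit(w):
    a=np.c_[2*w,np.ones(len(w))];q=np.linalg.lstsq(a,(w**2).sum(1),rcond=None)[0];return np.r_[q[:2],np.sqrt(q[2]+q[0]**2+q[1]**2)]
def shift(s,to):
    A=Rn.from_euler("xyz",[180,0,s["tool_rot"][2]],degrees=True).as_matrix();return (A.T@(np.array(to)-s["tcp_pos"])).round(4)
E
python3 - <<'E'
from h import *
s,p,d=look("w1");plate(s,p);print(shift(s,[.446,-.073,.19]))
E
```

```text
0.9333 [ 0.439  -0.2963  0.1908] [-1.7997e+02  2.0000e-02  1.7280e+01]
blob [283. 186.] centre 0.4411 -0.298 r 0.032 fit [ 0.4411 -0.2979  0.0313]
blob [ 68. 113.] centre 0.4481 -0.0748 r 0.0343 fit [ 0.4479 -0.0739  0.0322]
[ 0.073  -0.2111  0.0008]
```

View pics/w1.png

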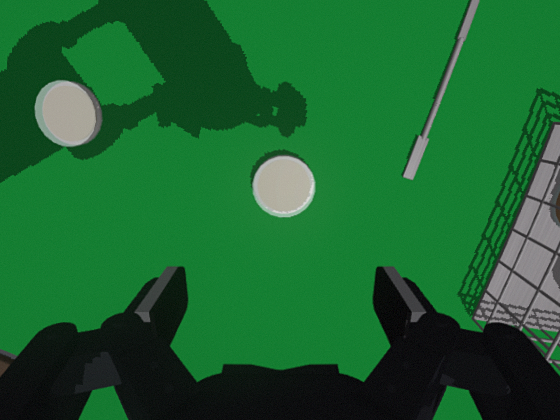

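Plate b is at the centre of the wrist picture (283,186), which is world (0.441,-0.298). Plate a is at (68,113), world (0.448,-0.0745). Next I'm looking at the magazine.

>>> apply_moves --pt "0.027 -0.0305 -0.0075 0 1" --pt "0.027 -0.0305 -0.0075 0 1" --pt "0.027 -0.0305 -0.0075 0 1" --pt "0.027 -0.0305 -0.0075 0 1" --pt "0.027 -0.0305 -0.0075 0 1" --pt "0.027 -0.0305 -0.0075 0 1" --pt "0.027 -0.0305 -0.0075 0 1" --pt "0.027 -0.0305 -0.0075 0 1" --pt "0.027 -0.0305 -0.0075 0 1" --pt "0.027 -0.0305 -0.0075 0 1"

```text
t: 1.82
tcp_pos: [0.6056, 0.0751, 0.2662]
tool_rot: [-180.0, 0.1, 17.3]
contact_force: [0.3, -0.5, 0.4]
finger_gap: 0.997
gripper_force: 0.0
```

>>> apply_moves --pt "0 0 -0.003 -7 1" --pt "0 0 -0.003 -7 1" --pt "0 0 -0.003 -7 1" --pt "0 0 -0.003 -7 1" --pt "0 0 -0.003 -7 1" --pt "0 0 -0.003 -7 1" --pt "0 0 -0.003 -7 1" --pt "0 0 -0.003 -7 1" --pt "0 0 -0.003 -7 1" --pt "0 0 -0.003 -7 1"

```text
t: 2.65
tcp_pos: [0.6052, 0.073, 0.2957]
tool_rot: [-179.9, 0.0, 87.6]
contact_force: [-0.3, -0.6, 0.5]
finger_gap: 1.0
gripper_force: 0.0
```

>>> apply_moves --pt "0 0 0 -7 1" --pt "0 0 0 -7 1" --pt "0 0 0 -7 1" --pt "0 0 0 -7 1" --pt "0 0 0 0 1"

```text
t: 3.07
tcp_pos: [0.6052, 0.073, 0.2956]
tool_rot: [-179.9, -0.0, 115.4]
contact_force: [-0.4, -0.4, -0.0]
finger_gap: 0.999
gripper_force: 0.0
```

```bash
python3 - <<'E'
from h import *
s,p,d=look("w2");plate(s,p,.14)
E
```

```text
3.0667 [0.6052 0.073  0.2956] [-1.7993e+02 -3.0000e-02  1.1540e+02]
blob [224. 345.] centre 0.6236 -0.1113 r 0.0329 fit [ 0.6233 -0.1115  0.0306]
blob [522. 270.] centre 0.9229 0.1211 r 0.1418 fit [0.9042 0.1138 0.0907]
blob [426. 129.] centre 0.6992 0.1849 r 0.039 fit [0.6997 0.1849 0.0362]
blob [285. 119.] centre 0.5834 0.1439 r 0.0593 fit [0.5805 0.1366 0.0417]
blob [536.  78.] centre 0.7801 0.2782 r 0.0681 fit [0.7727 0.2724 0.0479]
```

View pics/w2.png

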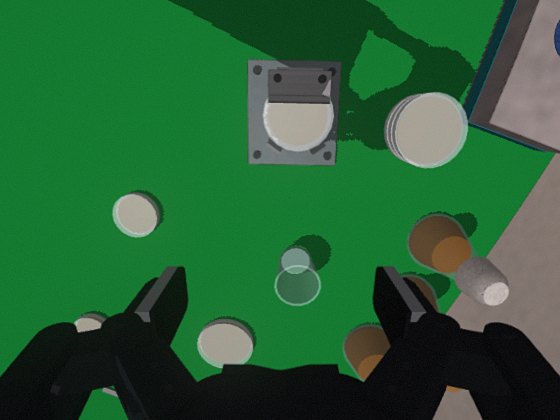

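The magazine shows axis-aligned at the top: base corners at about (248,60), (340,62), (338,164) and (248,163), with the lip at (298,85). I'm enlarging this area.

```bash
python3 - <<'E'
import cv2
a=cv2.imread("pics/w2.png")[50:180,230:360]
cv2.imwrite("pics/c2.png",cv2.resize(a,(600,600),interpolation=cv2.INTER_CUBIC))
E
```

```text
(no output)
```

View pics/c2.png

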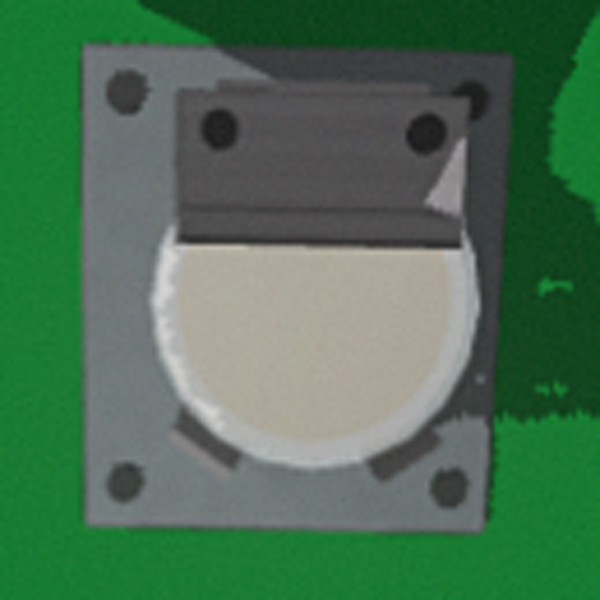

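```bash
python3 - <<'E'
from h import *
z=np.load("pics/w2.npz");s=dict(tcp_pos=z["tcp_pos"],tool_rot=z["tool_rot"])
f=lambda L,h:ray("wrist",np.array(L)/4.615+[230-.4,50-.4],h,s)[:,:2]
ang=lambda v:np.degrees(np.arctan2(v[1],v[0]))
C=f([(83,45),(513,56),(483,530),(85,524)],.012);m=C.mean(0);print("base",m)
print([np.linalg.norm(C[i]-C[i-1]).round(4) for i in range(4)],ang(C[0]-C[3]),ang(C[1]-C[2]),ang(C[0]-C[1])-90,ang(C[3]-C[2])-90)
L=f([(178,92),(468,97),(462,247),(178,242)],.145);print("lip",[np.linalg.norm(L[i]-L[i-1]).round(4) for i in range(4)],ang(L[0]-L[1])-90,ang(L[3]-L[2])-90)
ps=115.5*np.pi/180;X=np.array([np.cos(ps),np.sin(ps)]);Y=np.array([-X[1],X[0]])
print("lip in mag axes rel base centre",[(np.dot(l-m,X).round(4),np.dot(l-m,Y).round(4)) for l in L])
P=f([(310,467),(152,300),(480,305),(200,415),(425,430)],.14);print([(np.dot(l-m,X).round(4),np.dot(l-m,Y).round(4)) for l in P],fit(P),)
F=f([(205,435),(405,450)],.114);print([(np.dot(l-m,X).round(4),np.dot(l-m,Y).round(4)) for l in F])
q=np.r_[m,0.3];print(shift(s,[.448,-.0745,.12]))
E
```

```text
base [0.58832895 0.14538513]
[np.float64(0.1278), np.float64(0.114), np.float64(0.1269), np.float64(0.114)] 114.23852982635715 114.24894797443464 -245.81099927639093 -245.3903290910576
lip [np.float64(0.0265), np.float64(0.0531), np.float64(0.0266), np.float64(0.0532)] -245.31695163710293 -245.3977771019183
lip in mag axes rel base centre [(np.float64(0.0376), np.float64(0.0259)), (np.float64(0.0368), np.float64(-0.0273)), (np.float64(0.0103), np.float64(-0.0271)), (np.float64(0.0111), np.float64(0.0261))]
[(np.float64(-0.0315), np.float64(0.0007)), (np.float64(0.0005), np.float64(0.0314)), (np.float64(-0.0004), np.float64(-0.0317)), (np.float64(-0.0213), np.float64(0.0223)), (np.float64(-0.0242), np.float64(-0.0219))] [0.5888533  0.14548326 0.0315879 ]
[(np.float64(-0.0278), np.float64(0.0219)), (np.float64(-0.0309), np.float64(-0.021))]
[-0.0658 -0.2052  0.1756]
```

>>> apply_moves --pt "-0.0094 -0.0293 0.025 0 1" --pt "-0.0094 -0.0293 0.025 0 1" --pt "-0.0094 -0.0293 0.025 0 1" --pt "-0.0094 -0.0293 0.025 0 1" --pt "-0.0094 -0.0293 0.025 0 1" --pt "-0.0094 -0.0293 0.025 0 1" --pt "-0.0094 -0.0293 0.025 1 1" --pt "0 0 0 0 1"

```text
t: 3.78
tcp_pos: [0.4387, -0.0745, 0.1155]
tool_rot: [-179.2, -0.5, 113.9]
contact_force: [-1.0, 0.7, -0.9]
finger_gap: 0.996
gripper_force: 0.0
```

```bash
python3 - <<'E'
from h import *
s,p,d=look("w3");plate(s,p,.016);print(shift(s,[.448,-.0745,-.002]))
E
```

```text
3.7833 [ 0.4387 -0.0745  0.1155] [-179.24   -0.49  113.91]
blob [544. 293.] centre 0.6888 -0.0509 r 0.0431 fit [ 0.6841 -0.0498  0.0298]
blob [294. 212.] centre 0.4476 -0.0705 r 0.0323 fit [ 0.4474 -0.0705  0.0315]
blob [544.  54.] centre 0.563 0.1072 r 0.0455 fit [0.563  0.1109 0.0302]
[-0.0038  0.0085  0.1175]
```

>>> apply_moves --pt "0 0 0 0 1" --pt "0 0 0 0 1"

```text
t: 4.0
tcp_pos: [0.4501, -0.074, 0.1224]
tool_rot: [179.8, 0.1, 114.2]
contact_force: [0.6, 0.3, -0.1]
finger_gap: 0.998
gripper_force: 0.0
```

```bash
python3 - <<'E'
from h import *
s,p,d=look("w4");plate(s,p,.016);print(shift(s,[.448,-.0745,-.002]))
E
```

```text
4.0 [ 0.4501 -0.074   0.1224] [1.7985e+02 1.0000e-01 1.1422e+02]
blob [533. 286.] centre 0.6957 -0.0543 r 0.0499 fit [ 0.6927 -0.0511  0.0364]
blob [278. 203.] centre 0.4473 -0.0706 r 0.0322 fit [ 0.4475 -0.0706  0.0314]
blob [532.  53.] centre 0.5725 0.1096 r 0.0499 fit [0.5715 0.112  0.0319]
[ 0.0004 -0.0022  0.1244]
```

>>> apply_moves --pt "0.002 -0.001 0.01 0 1" --pt "0.002 0 0.02 0 1" --pt "0 0 0.02 0 1" --pt "0 0 0.02 0 1" --pt "0 0 0.015 0 1" --pt "0 0 0.01 0 1" --pt "0 0 0.005 0 1" --pt "0 0 0 0 1" --pt "0 0 0 0 1"

```text
t: 4.8
tcp_pos: [0.4463, -0.0705, 0.0215]
tool_rot: [180.0, 0.0, 114.3]
contact_force: [-0.2, 0.3, -0.5]
finger_gap: 0.999
gripper_force: 0.0
```

```bash
python3 - <<'E'
from h import *
s,p,d=look("w5");plate(s,p,.016);print(shift(s,[.4475,-.071,-.002]))
E
```

```text
4.8 [ 0.4463 -0.0705  0.0215] [1.7997e+02 2.0000e-02 1.1431e+02]
blob [282. 263.] centre 0.4467 -0.0694 r 0.0331 fit [ 0.447  -0.0695  0.0319]
[-0.001   0.0009  0.0235]
```

View pics/w5.png

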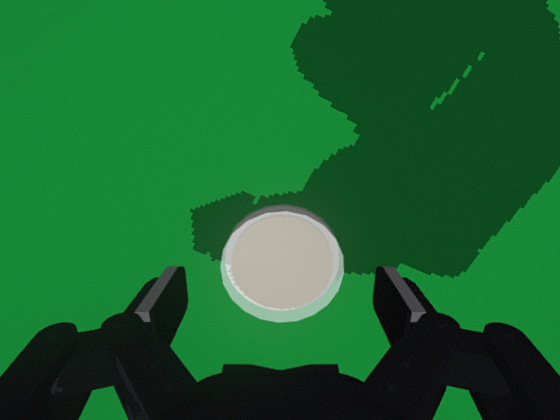

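>>> apply_moves --pt "0.0007 0 0.008 0 1" --pt "0 0 0.008 0 1" --pt "0 0 0.006 0 1" --pt "0 0 0.001 0 1" --pt "0 0 0 0 0.4" --pt "0 0 0 0 0" --pt "0 0 0 0 0" --pt "0 0 0 0 0" --pt "0 0 0 0 0" --pt "0 0 0 0 0"

```text
t: 5.68
tcp_pos: [0.4457, -0.0701, -0.0012]
tool_rot: [180.0, 0.0, 114.3]
contact_force: [-1.3, 1.2, 5.5]
finger_gap: 0.722
gripper_force: 65.1
```

>>> apply_moves --pt "0 0 -0.005 0 0" --pt "0 0 -0.015 0 0" --pt "0 0 -0.03 0 0" --pt "0 0 -0.035 0 0" --pt "0 0 -0.035 0 0" --pt "0 0 -0.035 0 0" --pt "0 0 -0.025 0 0" --pt "0 0 -0.01 0 0" --pt "0 0 0 0 0"

```text
t: 6.43
tcp_pos: [0.4476, -0.0705, 0.1911]
tool_rot: [179.7, 0.2, 114.3]
contact_force: [-0.1, 0.7, -0.3]
finger_gap: 0.723
gripper_force: 65.3
```

>>> apply_moves --pt "0.006 0.011 0 0 0" --pt "0.012 0.023 0 0 0" --pt "0.018 0.035 0 0 0" --pt "0.018 0.035 0 0 0" --pt "0.018 0.035 0 0 0" --pt "0.018 0.035 0 0 0" --pt "0.012 0.023 0 0 0" --pt "0.006 0.015 0 0 0" --pt "0.004 0.007 0 0 0" --pt "0 0 0 0 0"

```text
t: 7.27
tcp_pos: [0.5981, 0.1233, 0.1853]
tool_rot: [-179.8, -0.1, 114.4]
contact_force: [-0.2, -1.2, -0.3]
finger_gap: 0.72
gripper_force: 65.3
```

>>> apply_moves --pt "0 0 0 0 0" --pt "0 0 0 0 0"

```text
t: 7.43
tcp_pos: [0.5974, 0.1212, 0.1869]
tool_rot: [-179.8, -0.0, 114.3]
contact_force: [-0.6, -0.2, -0.6]
finger_gap: 0.717
gripper_force: 65.3
```

```bash
python3 - <<'E'
from h import *
s,p,d=look("w6")
plate(s,p,s["tcp_pos"][2]+.0172);print(shift(s,[.5988,.1227,.16]),s["contact_force"])
E
```

```text
7.4333 [0.5974 0.1212 0.1869] [-1.7982e+02 -3.0000e-02  1.1425e+02]
blob [543. 330.] centre 0.7326 0.1554 r 0.0332 fit [0.7293 0.1544 0.0215]
blob [455. 178.] centre 0.6416 0.1946 r 0.0236 fit [0.6422 0.1943 0.0213]
blob [271. 220.] centre 0.5866 0.1395 r 0.0631 fit [0.5847 0.1375 0.0443]
[0.0008 0.0019 0.0269] [-0.62474653 -0.18836518 -0.57886506]
```

View pics/w6.png

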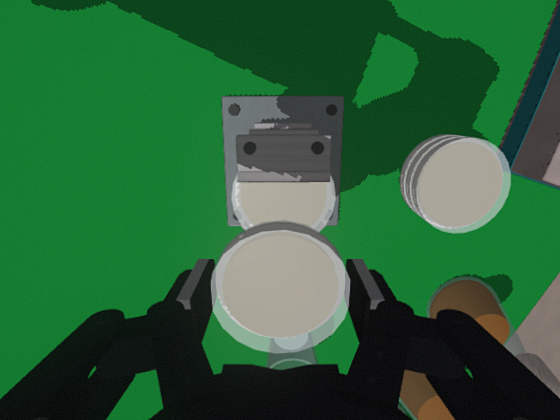

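```bash
python3 - <<'E'
from h import *
z=np.load("pics/w6.npz");s=dict(tcp_pos=z["tcp_pos"],tool_rot=z["tool_rot"])
zt=s["tcp_pos"][2]+.0172
f=lambda L,h:ray("wrist",L,h,s)[:,:2]
ps=114.4*np.pi/180;X=np.array([np.cos(ps),np.sin(ps)]);Y=np.array([-X[1],X[0]])
o=s["tcp_pos"][:2]
ax=lambda P:[((p-o)@X*1e3,(p-o)@Y*1e3) for p in P]
for n,L,h in[("lid",[(212,285),(348,285),(280,231),(280,351)],zt),("agar",[(218,285),(344,285),(281,233),(281,338)],zt-.008),
 ("nose",[(239,181),(330,181)],.146),("liprear",[(237,136),(330,136)],.145),("base",[(222,96),(343,97)],.012)]:
    print(n,np.round(ax(f(L,h)),1).tolist())
print("nominal axis", ax([np.array([.5885,.1455])]))
p=cv2.imread("pics/w6.png")[90:360,180:380];cv2.imwrite("pics/c6.png",cv2.resize(p,(444,600)))
E
```

```text
lid [[3.6, 29.5], [3.6, -29.9], [28.9, -0.3], [-31.8, -0.1]]
agar [[-1.0, 28.7], [-1.1, -29.9], [24.9, -0.7], [-30.8, -0.6]]
nose [[37.5, 23.5], [37.4, -28.9]]
liprear [[62.8, 23.8], [62.8, -28.0]]
base [[90.1, 54.4], [88.9, -58.6]]
nominal axis [(np.float64(25.839523381875097), np.float64(-1.968270742215077))]
```

View pics/c6.png

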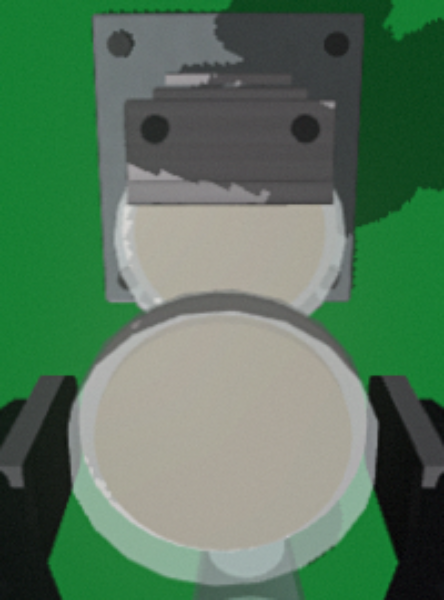

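```bash
python3 - <<'E'
from h import *
T=viewer.camera_model("wrist")["tool_from_camera"];m=viewer.camera_model("wrist")
def pts(n,uv):
    z=np.load(f"pics/{n}.npz");d=z["d"]
    for u,v in uv:
        x=cv2.undistortPoints(np.array([[[u,v]]],float),m["mtx"],m["D"])[0,0];D=np.median(d[v-2:v+3,u-2:u+3])
        t=T[:3,:3]@np.array([x[0]*D,x[1]*D,D])+T[:3,3]
        w=Rn.from_euler("xyz",z["tool_rot"],degrees=True).apply(t)+z["tcp_pos"]
        print(n,(u,v),"tool",(t*1e3).round(1),"world",(w*1e3).round(1))
pts("w5",[(280,260),(250,260),(310,260),(280,285),(100,260)])
pts("w6",[(280,285),(240,285),(320,285),(280,320),(280,245),(283,160),(283,200),(450,185),(100,200)])
E
```

```text
w5 (280, 260) tool [4.  0.1 6.8] world [444.8 -66.7  14.7]
w5 (250, 260) tool [  4.1 -15.    6.6] world [430.9 -72.9  14.9]
w5 (310, 260) tool [ 4.  15.3  6.9] world [458.6 -60.5  14.7]
w5 (280, 285) tool [-10.2   0.1   6.6] world [450.6 -79.7  14.9]
w5 (100, 260) tool [  -4.4 -102.9   22.7] world [ 354.3 -116.9   -1.2]
w6 (280, 285) tool [  3.    0.1 -16. ] world [596.3 124.  202.9]
w6 (240, 285) tool [  3.1 -17.4 -16.2] world [580.3 116.8 203.1]
w6 (320, 285) tool [  3.1  17.7 -16.2] world [612.3 131.3 203. ]
w6 (280, 320) tool [-15.4   0.1 -15.8] world [603.9 107.2 202.6]
w6 (280, 245) tool [ 22.2   0.1 -16.1] world [588.4 141.4 203. ]
w6 (283, 160) tool [49.1  1.8 43.3] world [578.7 166.7 143.6]
w6 (283, 200) tool [24.1  1.9 48. ] world [589.1 143.9 138.9]
w6 (450, 185) tool [ 13.2 154.1 139.4] world [732.1 196.4  47. ]
w6 (100, 200) tool [ -14.5 -194.8  188.6] world [425.2  27.8  -1.1]
```

The plate sits level in the grip. Its lid is 17 mm above the TCP and its centre is about 1.4 mm towards the front of the TCP. Relative to the tool, the magazine axis is 26 mm ahead and 2 mm off in y. I'm correcting that and pressing down.

>>> apply_moves --pt "0.001 0.001 0.005 0 0" --pt "0.001 0.001 0.01 0 0" --pt "0 0 0.01 0 0" --pt "0 0 0.008 0 0" --pt "0 0 0.005 0 0" --pt "0 0 0 0 0" --pt "0 0 0 0 0"

```text
t: 8.07
tcp_pos: [0.5994, 0.1248, 0.1494]
tool_rot: [-179.9, -0.0, 114.3]
contact_force: [-0.4, 0.0, -0.6]
finger_gap: 0.725
gripper_force: 65.3
```

```bash
python3 - <<'E'
from h import *
s=env.state();print(s["tcp_pos"],s["tool_rot"],s["contact_force"])
ps=114.4*np.pi/180;X=np.array([np.cos(ps),np.sin(ps),0])
ax=np.array([.5974,.1212,0])+X*.0276-np.array([-X[1],X[0],0])*.0021
print("axis tcp",ax);print(shift(s,ax-X*.025+[0,0,.1193]))
E
```

```text
[0.59943621 0.12477847 0.14944409] [-1.79918868e+02 -2.26635578e-02  1.14290639e+02] [-0.36870897  0.03653989 -0.64381273]
axis tcp [0.58791075 0.14720239 0.        ]
[ 0.0002 -0.0012  0.0301]
```

>>> apply_moves --pt "0 -0.001 0.005 0 0" --pt "0 0 0.005 0 0" --pt "0 0 0.005 0 0" --pt "0 0 0.005 0 0" --pt "0 0 0.005 0 0" --pt "0 0 0.005 0 0" --pt "0 0 0 0 0" --pt "0 0 0 0 0"

```text
t: 8.73
tcp_pos: [0.5997, 0.1244, 0.122]
tool_rot: [180.0, 0.0, 114.3]
contact_force: [-3.0, -0.6, 8.9]
finger_gap: 0.719
gripper_force: 66.0
```

```bash
python3 - <<'E'
from h import *
s,p,d=look("w7");print(s["contact_force"],shift(s,[.5979,.1472,.1193]),shift(s,[.5879,.1472,.1193]),s["torque"])
p,d=viewer.snapshot("side")
a=cv2.resize(p[210:310,175:285,::-1],(440,400),interpolation=cv2.INTER_CUBIC);b=cv2.imread("pics/w7.png")[90:330,180:420]
cv2.imwrite("pics/c7.png",np.hstack([a,cv2.resize(b,(350,400))]))
E
```

```text
8.7333 [0.5997 0.1244 0.122 ] [1.7995e+02 4.0000e-02 1.1431e+02]
[-2.9618763  -0.60921863  8.86772727] [0.0215 0.0078 0.0027] [ 0.0256 -0.0013  0.0027] [-0.17145008  0.63276245 -0.01239064]
```

View pics/c7.png

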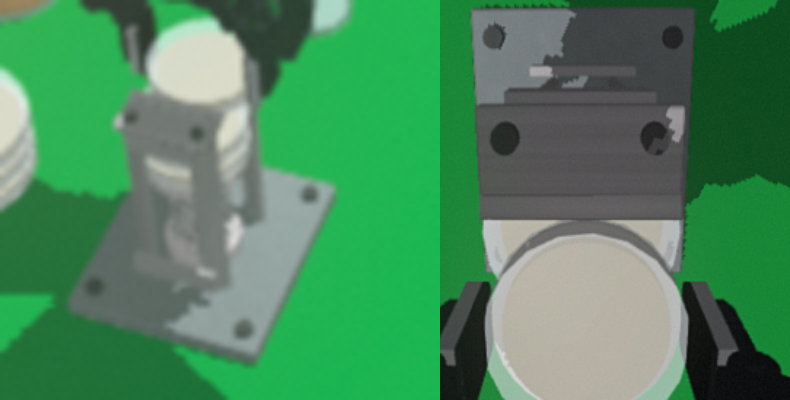

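The left crop shows plate c pushed down under the lip and the held plate on it, level. The right crop shows the lip mid about 3 px left of the plate mid, which is 1.3 mm. Next: press 3 mm more, correct y and slide back.

>>> apply_moves --pt "0 -0.001 0.0015 0 0" --pt "0 -0.0005 0.0015 0 0" --pt "0 0 0 0 0" --pt "0 0 0 0 0"

```text
t: 9.17
tcp_pos: [0.5996, 0.1242, 0.1199]
tool_rot: [179.8, 0.1, 114.3]
contact_force: [-1.2, 0.2, 10.4]
finger_gap: 0.72
gripper_force: 66.1
```

```bash
python3 - <<'E'
from h import *
s=env.state();print(s["tcp_pos"],s["tool_rot"],s["contact_force"],shift(s,[.5879,.1472,.1193]),s["torque"])
E
```

```text
[0.59960716 0.12424804 0.11991333] [1.79762446e+02 6.07733390e-02 1.14293124e+02] [-1.22315016  0.19701928 10.42050379] [ 0.0257 -0.0012  0.0006] [-0.00345478  0.29321042 -0.01395876]
```

>>> apply_moves --pt "0.002 0 0.0005 0 0" --pt "0.004 0 0 0 0" --pt "0.004 0 0 0 0" --pt "0.002 0 0 0 0" --pt "0 0 0 0 0"

```text
t: 9.58
tcp_pos: [0.5958, 0.1346, 0.12]
tool_rot: [179.7, 0.2, 114.3]
contact_force: [0.5, -1.8, 9.2]
finger_gap: 0.724
gripper_force: 66.2
```

```bash
python3 - <<'E'
from h import *
for i in range(3):
    s,p,d=look("w8");print(s["contact_force"],shift(s,[.5879,.1472,.1193]),s["torque"])
E
```

```text
9.5833 [0.5958 0.1346 0.12  ] [179.66   0.2  114.35]
[ 0.46093855 -1.8390412   9.2183629 ] [ 0.0147 -0.002   0.0007] [-0.34677604  0.10802405 -0.04519436]
9.6333 [0.5958 0.1346 0.12  ] [179.66   0.19 114.34]
[ 0.76330006 -2.28445958 10.69020877] [ 0.0148 -0.002   0.0007] [-0.38809656  0.07097184  0.07413646]
9.6833 [0.5958 0.1346 0.12  ] [179.66   0.18 114.33]
[ 0.40319406 -1.58744914  9.55602716] [ 0.0148 -0.002   0.0007] [-0.3730997   0.12026446  0.03883799]
```

```bash
cat >> h.py <<'E'
def cloud(name):
    m=viewer.camera_model("wrist");T=m["tool_from_camera"];z=np.load(f"pics/{name}.npz");d=z["d"]
    v,u=np.mgrid[:420,:560];x=cv2.undistortPoints(np.c_[u.ravel(),v.ravel()].astype(float)[:,None],m["mtx"],m["D"])[:,0]
    D=d.ravel();t=np.c_[x*D[:,None],D]@T[:3,:3].T+T[:3,3]
    t[D==0]=9
    return t*1e3,z["tcp_pos"]*1e3
def align(name):
    t,o=cloud(name);w=o[2]-t[:,2]
    A=np.abs(t[:,1])<45
    def ext(k,nm):
        q=t[k];print(nm,len(q),"x",np.percentile(q[:,0],[1,99]).round(1),"y",np.percentile(q[:,1],[1,99]).round(1),"ymid",q[:,1].mean().round(2),"z",np.median(o[2]-q[:,2]).round(1))
    ext(A&(w>142.5)&(w<145)&(t[:,0]>5)&(np.abs(t[:,1])<36),"lip")
    L=A&(np.abs(t[:,2]+16.1)<1.5)&(t[:,0]<40)&(t[:,0]>-40)&(np.abs(t[:,1])<31);ext(L,"lid")
    if L.sum()>50:
        q=t[L];c=np.linalg.lstsq(np.c_[q[:,:2],np.ones(len(q))],q[:,2],rcond=None)[0];print("tilt deg",np.degrees(c[:2]).round(2))
E
python3 -c "
from h import *
for n in('w6','w7','w8'):print(n);align(n)"
```

```text
w6
lip 3809 x [37.  63.2] y [-24.2  28.2] ymid 2.15 z 143.7
lid 13720 x [-31.5  27.7] y [-29.6  29.6] ymid 0.06 z 202.8
tilt deg [-0.04 -0.06]
w7
lip 8518 x [12.  61.3] y [-28.1  25. ] ymid -1.45 z 143.8
lid 13662 x [-31.4  27.8] y [-29.6  29.5] ymid 0.02 z 138.0
tilt deg [-0.37 -0.05]
w8
lip 8174 x [11.8 50.4] y [-28.7  24.6] ymid -1.88 z 143.9
lid 12181 x [-31.8  19.8] y [-29.7  29.8] ymid 0.13 z 136.0
tilt deg [-0.35 -0.06]
```

>>> apply_moves --pt "0.001 -0.001 0.0005 0 0" --pt "0.003 -0.001 0 0 0" --pt "0.004 0 0 0 0" --pt "0.003 0 0 0 0" --pt "0.002 0 0 0 0" --pt "0.001 0 0 0 0" --pt "0 0 0 0 0"

```text
t: 10.32
tcp_pos: [0.5886, 0.1464, 0.1196]
tool_rot: [179.6, 0.2, 114.3]
contact_force: [1.6, -2.5, 10.0]
finger_gap: 0.72
gripper_force: 66.2
```

```bash
python3 - <<'E'
from h import *
s,p,d=look("w9");print(s["contact_force"],shift(s,[.5879,.1472,.1193]),s["torque"]);align("w9")
E
```

```text
10.3167 [0.5886 0.1464 0.1196] [179.61   0.22 114.34]
[ 1.60988513 -2.50142493  9.97106959] [ 0.001  -0.0004  0.0003] [-0.48057059  0.0480048   0.00203263]
lip 7498 x [10.6 36.8] y [-27.1  26.3] ymid -0.23 z 143.9
lid 8552 x [-32.2  39.3] y [-30.2  30.1] ymid 0.09 z 135.6
tilt deg [-0.24  0.  ]
```

>>> apply_moves --pt "0.001 0 0 0 0" --pt "0.001 0 0 0 0" --pt "0 0 0 0 0" --pt "0 0 0 0 0"

```text
t: 10.7
tcp_pos: [0.5879, 0.1481, 0.1196]
tool_rot: [179.6, 0.2, 114.3]
contact_force: [1.2, -2.8, 9.4]
finger_gap: 0.724
gripper_force: 66.2
```

```bash
python3 - <<'E'
from h import *
s,p,d=look("w10");print(s["contact_force"],shift(s,[.5879,.1472,.1193]),s["torque"]);align("w10")
E
```

```text
10.7 [0.5879 0.1481 0.1196] [179.61   0.22 114.33]
[ 1.1666934  -2.77135613  9.39949125] [-0.0008 -0.0003  0.0003] [-0.55803217 -0.04969192  0.01721983]
lip 7468 x [ 8.7 35. ] y [-27.3  26.3] ymid -0.36 z 143.9
lid 8091 x [-32.4  37.5] y [-30.2  30.2] ymid 0.19 z 135.6
tilt deg [-0.26 -0.04]
```

>>> apply_moves --pt "0.001 0 0 0 0" --pt "0.0005 0 0 0 0" --pt "0 0 0 0 0"

```text
t: 11.0
tcp_pos: [0.5874, 0.1491, 0.1196]
tool_rot: [179.6, 0.3, 114.3]
contact_force: [1.5, -3.7, 9.4]
finger_gap: 0.719
gripper_force: 66.2
```

```bash
python3 - <<'E'
from h import *
s=env.state();print(s["contact_force"],shift(s,[.5879,.1472,.1193]),s["torque"])
E
```

```text
[ 1.47450362 -3.71930602  9.4390693 ] [-0.0019 -0.0003  0.0003] [-0.6663623  -0.09806908  0.02408919]
```

>>> apply_moves --pt "0.001 0 0 0 0" --pt "0 0 0 0 0" --pt "0 0 0 0 0"

```text
t: 11.25
tcp_pos: [0.5874, 0.1491, 0.1196]
tool_rot: [179.6, 0.3, 114.3]
contact_force: [2.3, -5.5, 8.8]
finger_gap: 0.721
gripper_force: 66.2
```

The plate has stopped against the rear guides. Releasing it.

>>> apply_moves --pt "0 0 0 0 0.6" --pt "0 0 0 0 0.8" --pt "0 0 0 0 1" --pt "0 0 0 0 1" --pt "0 0 0 0 1" --pt "0 0 0 0 1" --pt "0 0 0 0 1"

```text
t: 11.83
tcp_pos: [0.5829, 0.151, 0.1159]
tool_rot: [-180.0, -0.0, 114.3]
contact_force: [-0.3, 0.6, -0.7]
finger_gap: 1.001
gripper_force: 0.0
```

```bash
python3 - <<'E'
from h import *
s,p,d=look("w11");print(s["contact_force"],shift(s,[.5879,.1472,.1193]))
t,o=cloud("w11");w=o[2]-t[:,2];k=(np.abs(t[:,1])<27)&(t[:,0]<6)&(t[:,0]>-40)&(w>120);q=t[k];print(np.percentile(w[k],[5,50,95]).round(1),np.percentile(q[:,0],[1,99]))
print(np.degrees(np.linalg.lstsq(np.c_[q[:,:2],np.ones(len(q))],q[:,2],rcond=None)[0][:2]));align("w11")
E
```

```text
11.8333 [0.5829 0.151  0.1159] [-1.7996e+02 -2.0000e-02  1.1431e+02]
[-0.2641916   0.57132415 -0.71782333] [-0.0055  0.003  -0.0034]
[138.  138.9 144.3] [-34.95507736   5.79611569]
[-4.11328914 -0.26021523]
lip 7318 x [ 5.2 30.4] y [-23.4  29. ] ymid 2.8 z 143.8
lid 238 x [32.4 33.3] y [-16.9  22.4] ymid 3.13 z 132.1
tilt deg [17.74  0.32]
```

Plate a's lid now sits at the lip height (140 mm), held by the lip. Retreating upward and heading to plate b.

>>> apply_moves --pt "0 0.003 -0.003 0 1" --pt "0 0 -0.012 0 1" --pt "0 0 -0.025 0 1" --pt "0 0 -0.025 0 1" --pt "0 0 -0.02 0 1" --pt "0 0 -0.01 0 1" --pt "0 0 0 0 1"

```text
t: 12.47
tcp_pos: [0.5886, 0.1526, 0.2157]
tool_rot: [179.6, 0.1, 114.3]
contact_force: [-0.6, -0.0, -0.6]
finger_gap: 1.002
gripper_force: 0.0
```

```bash
python3 - <<'E'
from h import *
s,p,d=look("w12");print(s["contact_force"],shift(s,[.441,-.298,.09]));align("w12")
t,o=cloud("w12");w=o[2]-t[:,2];k=(np.abs(t[:,1])<36)&(t[:,0]<60)&(w>137)&(w<141);q=t[k];print(len(q),q[:,0].min(),q[:,1].min(),q[:,1].max(),np.degrees(np.linalg.lstsq(np.c_[q[:,:2],np.ones(len(q))],q[:,2],rcond=None)[0][:2]))
E
```

```text
12.4667 [0.5886 0.1526 0.2157] [1.7957e+02 1.0000e-01 1.1430e+02]
[-0.56447219 -0.04405889 -0.58906479] [-0.35   -0.3199  0.1257]
lip 2528 x [ 5.6 31.4] y [-29.8  22.4] ymid -3.49 z 143.8Traceback (most recent call last):
  File "<stdin>", line 2, in <module>
  File "h.py", line 40, in align
    L=A&(np.abs(t[:,2]+16.1)<1.5)&(t[:,0]<40)&(t[:,0]>-40)&(np.abs(t[:,1])<31);ext(L,"lid")
                                                                               ~~~^^^^^^^^^
  File "h.py", line 38, in ext
    q=t[k];print(nm,len(q),"x",np.percentile(q[:,0],[1,99]).round(1),"y",np.percentile(q[:,1],[1,99]).round(1),"ymid",q[:,1].mean().round(2),"z",np.median(o[2]-q[:,2]).round(1))
                               ~~~~~~~~~~~~~^^^^^^^^^^^^^^^
    return _quantile_unchecked(
        a, q, axis, out, overwrite_input, method, keepdims, weights)
    return _ureduce(a,
                    func=_quantile_ureduce_func,
    ...<5 lines>...
                    overwrite_input=overwrite_input,
                    method=method)
    r = func(a, **kwargs)
    result = _quantile(arr,
                       quantiles=q,
    ...<2 lines>...
                       out=out,
                       weights=wgt)
    slices_having_nans = np.isnan(arr[-1, ...])
                                  ~~~^^^^^^^^^
IndexError: index -1 is out of bounds for axis 0 with size 0
```

>>> apply_moves --pt "-0.011 -0.01 0 0 1" --pt "-0.022 -0.02 0 0 1" --pt "-0.0295 -0.027 0 0 1" --pt "-0.0295 -0.027 0 0 1" --pt "-0.0295 -0.027 0 0 1" --pt "-0.0295 -0.027 0 0 1" --pt "-0.0295 -0.027 0 0 1" --pt "-0.0295 -0.027 0 0 1" --pt "-0.0295 -0.027 0 0 1" --pt "-0.0295 -0.027 0 0 1"

```text
t: 13.35
tcp_pos: [0.4693, -0.1957, 0.2092]
tool_rot: [-179.8, -0.2, 114.3]
contact_force: [0.7, 0.5, 0.6]
finger_gap: 0.997
gripper_force: 0.0
```

>>> apply_moves --pt "-0.0295 -0.027 0.01 0 1" --pt "-0.022 -0.02 0.02 0 1" --pt "-0.014 -0.013 0.03 0 1" --pt "-0.007 -0.0065 0.03 0 1" --pt "0 0 0.02 0 1" --pt "0 0 0.01 0 1" --pt "0 0 0 0 1" --pt "0 0 0 0 1" --pt "0 0 0 0 1"

```text
t: 14.1
tcp_pos: [0.4424, -0.288, 0.0922]
tool_rot: [180.0, 0.1, 114.3]
contact_force: [0.8, -0.5, -0.3]
finger_gap: 0.999
gripper_force: 0.0
```

```bash
python3 - <<'E'
from h import *
s,p,d=look("w13");plate(s,p);print(shift(s,[.441,-.298,-.0012]))
E
```

```text
14.1 [ 0.4424 -0.288   0.0922] [1.7996e+02 8.0000e-02 1.1433e+02]
blob [532. 239.] centre 0.6367 -0.2258 r 0.0477 fit [ 0.6301 -0.2283  0.0387]
blob [272. 229.] centre 0.4394 -0.2969 r 0.0325 fit [ 0.4399 -0.2968  0.0316]
[-0.0086 -0.0054  0.0934]
```

>>> apply_moves --pt "-0.003 -0.002 0.005 0 1" --pt "-0.004 -0.003 0.015 0 1" --pt "-0.001 -0.001 0.02 0 1" --pt "0 0 0.015 0 1" --pt "0 0 0.008 0 1" --pt "0 0 0.005 0 1" --pt "0 0 0 0 1" --pt "0 0 0 0 1" --pt "0 0 0 0 1"

```text
t: 14.9
tcp_pos: [0.4404, -0.2981, 0.0243]
tool_rot: [179.9, 0.1, 114.3]
contact_force: [0.1, -0.8, 1.3]
finger_gap: 1.004
gripper_force: 0.0
```

```bash
python3 - <<'E'
from h import *
s,p,d=look("w14");plate(s,p);print(shift(s,[.4398,-.2968,-.0012]))
t,o=cloud("w14");w=o[2]-t[:,2];k=(np.abs(t[:,1])<50)&(abs(t[:,0])<50)&(w>13.5)&(w<16);q=t[k];print(len(q),q.min(0),q.max(0),fit(q[cv2.convexHull(q[:,:2].astype(np.float32),returnPoints=False).ravel(),:2]))
E
```

```text
14.9 [ 0.4404 -0.2981  0.0243] [1.7994e+02 1.1000e-01 1.1430e+02]
blob [279. 259.] centre 0.4398 -0.2962 r 0.0328 fit [ 0.4396 -0.2965  0.0318]
[0.0015 0.     0.0255]
10232 [-31.87043121 -31.29526394   8.28753895] [32.07197204 31.85764751 10.7871151 ] [ 0.09061354  0.04879664 31.74495271]
```

>>> apply_moves --pt "0 0 0.008 0 1" --pt "0 0 0.009 0 1" --pt "0 0 0.007 0 1" --pt "0 0 0.0015 0 1" --pt "0 0 0 0 0.4" --pt "0 0 0 0 0" --pt "0 0 0 0 0" --pt "0 0 0 0 0" --pt "0 0 0 0 0" --pt "0 0 0 0 0"

```text
t: 15.78
tcp_pos: [0.4398, -0.2978, -0.0019]
tool_rot: [180.0, 0.0, 114.3]
contact_force: [-0.2, -0.2, 1.4]
finger_gap: 0.722
gripper_force: 65.1
```

>>> apply_moves --pt "0 0 -0.005 0 0" --pt "0 0 -0.015 0 0" --pt "0 0 -0.03 0 0" --pt "0 0 -0.035 0 0" --pt "0 0 -0.035 0 0" --pt "0 0 -0.035 0 0" --pt "0 0 -0.025 0 0" --pt "0 0 -0.01 0 0" --pt "0 0 0 0 0"

```text
t: 16.53
tcp_pos: [0.4412, -0.2989, 0.1911]
tool_rot: [179.8, 0.3, 114.3]
contact_force: [-0.5, -0.8, -0.1]
finger_gap: 0.722
gripper_force: 65.2
```

```bash
python3 - <<'E'
from h import *
s=env.state();print(s["tcp_pos"],shift(s,[.5988,.1227,.185]))
E
```

```text
[ 0.4412386  -0.29888048  0.19110496] [0.3194 0.317  0.0061]
```

>>> apply_moves --pt "0.01 0.01 0 0 0" --pt "0.022 0.022 0 0 0" --pt "0.0285 0.0285 0 0 0" --pt "0.0285 0.0285 0 0 0" --pt "0.0285 0.0285 0 0 0" --pt "0.0285 0.0285 0 0 0" --pt "0.0285 0.0285 0 0 0" --pt "0.0285 0.0285 0 0 0" --pt "0.0285 0.0285 0 0 0" --pt "0.0285 0.0285 0 0 0"

```text
t: 17.37
tcp_pos: [0.5678, 0.0484, 0.1846]
tool_rot: [-179.7, -0.1, 114.3]
contact_force: [0.3, 0.1, 0.1]
finger_gap: 0.722
gripper_force: 65.2
```

>>> apply_moves --pt "0.025 0.025 0 0 0" --pt "0.018 0.018 0 0 0" --pt "0.01 0.01 0 0 0" --pt "0.005 0.004 0 0 0" --pt "0 0 0 0 0" --pt "0 0 0 0 0" --pt "0 0 0 0 0" --pt "0 0 0 0 0" --pt "0 0 0 0 0" --pt "0 0 0 0 0"

```text
t: 18.2
tcp_pos: [0.5976, 0.1217, 0.1881]
tool_rot: [180.0, 0.0, 114.2]
contact_force: [1.5, 1.0, -0.0]
finger_gap: 0.719
gripper_force: 65.2
```

```bash
python3 - <<'E'
from h import *
s,p,d=look("w15");align("w15")
E
```

```text
18.2 [0.5976 0.1217 0.1881] [1.7998e+02 1.0000e-02 1.1421e+02]
lip 3726 x [36.8 63.1] y [-24.8  27.6] ymid 1.39 z 143.8
lid 13279 x [-30.4  29.1] y [-29.5  29.6] ymid 0.06 z 204.8
tilt deg [ 0.09 -0.03]
```

>>> apply_moves --pt "0.001 0.001 0.005 0 0" --pt "0 0.0005 0.01 0 0" --pt "0 0 0.01 0 0" --pt "0 0 0.008 0 0" --pt "0 0 0.005 0 0" --pt "0 0 0 0 0" --pt "0 0 0 0 0" --pt "0 0 0 0 0" --pt "0 0 0 0 0"

```text
t: 19.0
tcp_pos: [0.5991, 0.1244, 0.1504]
tool_rot: [179.9, 0.0, 114.3]
contact_force: [-0.4, 0.4, -0.7]
finger_gap: 0.725
gripper_force: 65.2
```

```bash
python3 - <<'E'
from h import *
s,p,d=look("w16");align("w16")
E
```

```text
19.0 [0.5991 0.1244 0.1504] [1.7993e+02 2.0000e-02 1.1430e+02]
lip 5745 x [34.5 61.3] y [-27.2  25.2] ymid -1.0 z 143.8
lid 13265 x [-30.4  29.1] y [-29.5  29.5] ymid 0.06 z 167.1
tilt deg [ 0.1  -0.03]
```

>>> apply_moves --pt "-0.001 -0.001 0.005 0 0" --pt "0 0 0.006 0 0" --pt "0 0 0.006 0 0" --pt "0 0 0.006 0 0" --pt "0 0 0.006 0 0" --pt "0 0 0.005 0 0" --pt "0 0 0 0 0" --pt "0 0 0 0 0" --pt "0 0 0 0 0"

```text
t: 19.8
tcp_pos: [0.5989, 0.1226, 0.1182]
tool_rot: [180.0, 0.1, 114.3]
contact_force: [-3.7, -2.3, 12.2]
finger_gap: 0.726
gripper_force: 66.3
```

```bash
python3 - <<'E'
from h import *
s,p,d=look("w17");align("w17");print(s["contact_force"])
E
```

```text
19.8 [0.5989 0.1226 0.1182] [1.7995e+02 6.0000e-02 1.1431e+02]
lip 9189 x [12.  62.7] y [-26.7  26.6] ymid 0.08 z 143.9
lid 12783 x [-30.6  29.1] y [-29.5  29.5] ymid 0.09 z 134.9
tilt deg [-0.31  0.03]
[-3.67444268 -2.2998608  12.16827149]
```

>>> apply_moves --pt "0.002 0 0 0 0" --pt "0.003 0 0 0 0" --pt "0.004 0 0 0 0" --pt "0.004 0 0 0 0" --pt "0.002 0 0 0 0" --pt "0 0 0 0 0" --pt "0 0 0 0 0"

```text
t: 20.43
tcp_pos: [0.5956, 0.1361, 0.1195]
tool_rot: [179.6, 0.2, 114.3]
contact_force: [0.3, -2.4, 12.6]
finger_gap: 0.722
gripper_force: 66.5
```

```bash
python3 - <<'E'
from h import *
s,p,d=look("w18");align("w18");print(s["contact_force"])
E
```

```text
20.4333 [0.5956 0.1361 0.1195] [179.6    0.23 114.33]
lip 8019 x [11.9 48.9] y [-29.1  24.2] ymid -2.23 z 143.9
lid 10985 x [-30.8  18.4] y [-29.8  29.8] ymid 0.19 z 136.3
tilt deg [-0.21  0.02]
[ 0.30540462 -2.36251062 12.63005607]
```

>>> apply_moves --pt "0.001 -0.001 0.001 0 0" --pt "0.003 -0.0012 0.0005 0 0" --pt "0.003 0 0 0 0" --pt "0.003 0 0 0 0" --pt "0.0015 0 0 0 0" --pt "0 0 0 0 0" --pt "0 0 0 0 0"

```text
t: 21.07
tcp_pos: [0.5896, 0.1455, 0.1184]
tool_rot: [179.5, 0.3, 114.3]
contact_force: [1.4, -2.9, 12.5]
finger_gap: 0.72
gripper_force: 66.5
```

```bash
python3 - <<'E'
from h import *
s,p,d=look("w19");align("w19");print(s["contact_force"])
E
```

```text
21.0667 [0.5896 0.1455 0.1184] [179.52   0.28 114.34]
lip 7744 x [11.6 38. ] y [-27.6  25.9] ymid -0.7 z 143.9
lid 7852 x [-31.1   7.2] y [-30.1  30.1] ymid 0.23 z 135.2
tilt deg [-0.13  0.04]
[ 1.37999142 -2.89908869 12.52476339]
```

Nearly centred. Pushing on to the rear guides.

>>> apply_moves --pt "0.001 -0.0007 0 0 0" --pt "0.001 0 0 0 0" --pt "0.0005 0 0 0 0" --pt "0 0 0 0 0" --pt "0 0 0 0 0"

```text
t: 21.53
tcp_pos: [0.5884, 0.1472, 0.1185]
tool_rot: [179.5, 0.3, 114.3]
contact_force: [2.5, -4.5, 12.3]
finger_gap: 0.723
gripper_force: 66.5
```

>>> apply_moves --pt "0.001 0 0 0 0" --pt "0 0 0 0 0" --pt "0 0 0 0 0"

```text
t: 21.78
tcp_pos: [0.5881, 0.148, 0.1185]
tool_rot: [179.5, 0.3, 114.3]
contact_force: [2.1, -4.3, 11.0]
finger_gap: 0.726
gripper_force: 66.6
```

```bash
python3 - <<'E'
from h import *
s,p,d=look("w20");align("w20");print(s["contact_force"])
E
```

```text
21.7833 [0.5881 0.148  0.1185] [179.48   0.33 114.34]
lip 7512 x [ 8.8 35.1] y [-27.2  26.3] ymid -0.28 z 143.9
lid 7254 x [-31.3  37.6] y [-30.1  30.2] ymid 0.25 z 135.3
tilt deg [0.29 0.05]
[ 2.11275272 -4.30153832 11.01135229]
```

>>> apply_moves --pt "0.001 0 0 0 0" --pt "0 0 0 0 0" --pt "0 0 0 0 0"

```text
t: 22.08
tcp_pos: [0.588, 0.148, 0.1185]
tool_rot: [179.5, 0.4, 114.3]
contact_force: [3.6, -6.2, 12.6]
finger_gap: 0.722
gripper_force: 66.5
```

>>> apply_moves --pt "0 0 0 0 0.6" --pt "0 0 0 0 0.8" --pt "0 0 0 0 1" --pt "0 0 0 0 1" --pt "0 0 0 0 1" --pt "0 0 0 0 1" --pt "0 0 0 0 1"

```text
t: 22.67
tcp_pos: [0.5822, 0.1501, 0.1138]
tool_rot: [-179.9, -0.0, 114.3]
contact_force: [-0.3, -0.6, -0.9]
finger_gap: 0.997
gripper_force: 0.0
```

>>> apply_moves --pt "0 0.003 -0.003 0 1" --pt "0 0 -0.01 0 1" --pt "0 0 -0.02 0 1" --pt "0 0 -0.025 0 1" --pt "-0.01 0 -0.02 0 1" --pt "-0.02 0 -0.015 0 1" --pt "-0.01 0 -0.005 0 1" --pt "0 0 0 0 1" --pt "0 0 0 0 1" --pt "0 0 0 0 1"

```text
t: 23.5
tcp_pos: [0.6006, 0.115, 0.2109]
tool_rot: [-179.9, -0.1, 114.3]
contact_force: [0.4, 0.3, -0.2]
finger_gap: 1.002
gripper_force: 0.0
```

```bash
python3 - <<'E'
from h import *
s,p,d=look("w21")
t,o=cloud("w21");w=o[2]-t[:,2]
k=(np.abs(t[:,1])<36)&(t[:,0]<100)&(w>136)&(w<141);q=t[k];c=np.linalg.lstsq(np.c_[q[:,:2],np.ones(len(q))],q[:,2],rcond=None)[0];print("c lid",len(q),q.min(0),q.max(0),np.median(w[k]),np.degrees(c[:2]))
k=(np.abs(t[:,1])<36)&(w>142.5)&(w<145);q=t[k];print("lip",np.percentile(q,[1,99],axis=0))
p,d=viewer.snapshot("side");cv2.imwrite("pics/c21.png",p[210:310,175:285,::-1])
E
```

```text
23.5 [0.6006 0.115  0.2109] [-1.7985e+02 -8.0000e-02  1.1427e+02]
c lid 4792 [  2.01287816 -28.92529753  69.96285848] [72.49691439 33.66754591 74.2343185 ] 138.79759052176837 [-0.10537685 -0.13418068]
lip [[ 43.64137976 -24.56743293  65.94558561]
 [ 69.51650682  27.80841102  68.28947451]]
```

Both plates are under the lip: the top lid is at lip height, level to about 0.2° and seated against the rear guides. The arm is clear, so I'm handing in.

```bash
python3 -c "
from cell import ticket
print(ticket.sign_off())"
```

```text
the job is handed in; nothing more can be done
None
```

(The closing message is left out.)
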